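Set the square and ready the scriber over a stainless oven panel

ROBOT

A 7-joint arm with a two-finger parallel gripper is mounted at the origin on the work surface. World frame = base frame: x ahead of the robot, y to its left, z up, the work surface at z = 0. Lengths are in m, angles in rad, forces in N, time in s.
With the tool pointing down it reaches from about 0.4 to 0.875 m from the base axis. Payload 19.3 kg.
Tool frame: the origin (TCP) lies at the very end of the fingers, on their centre line; the grasp point (between the pads) lies 19 mm behind it; z points along the fingers, y is the line along which they close (so a half turn about z gives the same grasp; the last joint's range is limited). The gripper opens to 85 mm and grips with 20 to 120 N. Pads are 22 mm wide; open, the fingers measure 114 mm over their backs; the gripper's body (76 mm by 85 mm) begins 54 mm behind the grasp point. The pads swing forward as they close: fully open they stand 13 mm farther back than shut.
Start: joints at [-1.179, 0.521, -0.036, 1.599, 0.021, 1.021, -0.113], TCP at [0.278, 0.56, 0.231] pointing down, gripper open.
Joint ranges: [-2.91, 2.91], [-0.3, 2.13], [-1.5, 1.42], [0.17, 2.43], [-1.26, 4.41], [0.16, 1.93], [-2.52, 2.52]. Speed limits (rad/s): [1.89, 1.89, 2.39, 2.39, 3.01, 3.01, 3.01].

INTERFACE

Orientations are given as [roll, pitch, yaw] about the fixed x, y, z axes, in that order (R = Rz(yaw) Ry(pitch) Rx(roll)).
In Python, from workcell import bot gives the robot as it stands.
- The arm moves only by the tool servo_tool, never from a script. Its argument "plan" is a list of rows, each a list of 7 numbers: the finger opening in cm, from 0 to 8.54, then the shift along the tool's x, y, z in cm, then the turn, a rotation vector about the tool's x, y, z in degrees. In form: [[fingers, x, y, z, wx, wy, wz], ...]. A call has 1 to 10 rows; each row is the pose to reach, as a shift and turn from the pose commanded when the call began, along the tool's axes at that moment; what a row does not reach only later rows make up. A row lasts 1/10 s, in which the tool goes at most 50 mm and 8.59 degrees, less where a joint would pass 70% of its speed; a pose out of reach is approached as far as the arm can. A call with a gripper value outside its range is refused whole. The fingers move at their own pace and stop on an object; "force" is the grip in N (left out, the last holds). Time passes only in rows, so rows that repeat a pose let the fingers close. It gives the time, the measured TCP pose, the force, the opening and the grip force at its end, in the units of the state.
- bot.observe(): the state, without advancing time (a new reading comes with each control period).
- bot.grab_frame(name): name is "scene" or "top" or "wrist"; returns a dict with "frame" (400x640x3 uint8, blue, green, red), "mtx" (3x3 intrinsics, pixels), "R" (3x3) and "t" (3): a world point X has camera coordinates R X + t; the wrist camera has in their place "T_tool_cam" (4x4, takes a point from camera to tool coordinates, whose origin is the TCP and whose axes are the flange's). Camera axes: x right, y down, z forward; pixel columns grow to the right and rows downward; lengths in m; the calibration is good to about 2 mm. A picture is of the moment at which its call begins: read the wrist's pose just before it. There is no depth.
- bot.job_done(): hands the job in; it is judged then, once.
The state is a dict: "clock": time; "qpos": joint angles; "qd": joint speeds; "joint_efforts": joint torques, N m; "position": TCP position; "tool_rot": TCP orientation; "force": force on the tool from outside, world axes, zero at the start; "moment": the same for the moment, N m; "grip_width": finger opening in m; "finger_force": force on a finger pad.
Only numpy, scipy, OpenCV 4.12 (cv2) and the standard library are available. Lean on these libraries where they do the work, as an engineer would, in place of code of your own. Each camera call takes 0.05 s, during which the arm holds its last target. There are 200 camera calls.

TASK

Get ready to mark a line across the stainless oven panel: first slide the square up so that the whole length of its stock lies flush against the panel's near edge, the blade flat on the panel, and let go of it. Then draw the scriber (the slim square-handled one with the needle point) up out of the tool stand, turn it from upright to a slant of about 45 degrees, point down, and hold it with the point above the middle of the square's blade, about 5 to 8 cm over the panel. The program finishes while still holding the scriber there, raised and still; the square stays flush, and the other two tools, the hinge, the door handle and the jar are left where they are.

Things in the scene. Friction and masses are not known exactly. Their poses are not given: they have to be found in the camera images.
- panel: Fixed flat stainless panel on the table, 200 (x) by 280 (y) by 12 mm thick. Origin: centre of its underside. x points away from the robot, y left, z up; yaw within 0.2 rad. Its near edge, where the square belongs, is the 280 mm long face at x = -100 mm, along y.
- square: Loose L-shaped try square, about 0.3 kg. Stock: aluminium bar 20 (x) by 110 (y) by 34 mm high, on the table 25 to 45 mm short of the near edge, skewed up to 0.2 rad. Steel blade over the panel: from the stock 150 mm in +x, y 25 to 55 mm, z 12.3 to 14.8 mm. Origin: centre of the stock's underside. Grip the stock across x, above the panel (best at y = -15 mm), or push it (2 to 5 N slide it).
- stock_end_a (a point): Point on the stock's inner face (the face towards the panel) at its +y end, 6 mm above the table: in the square's frame (10, 55, 6) mm.
- stock_end_b (a point): Point on the stock's inner face at its -y end, 6 mm above the table: in the square's frame (10, -55, 6) mm.
- blade_mid (a point): Middle of the blade's top face, in the square's frame (85, 40, 14.8) mm.
- stand: Fixed wooden tool stand, a block 180 (x) by 60 (y) by 100 mm high, with three square sockets 17 mm wide and 95 mm deep in a row along its x axis at x = -60, 0, +60 mm. Origin: centre of its underside; z up; yaw within 0.2 rad. Scriber, punch and driver stand in the sockets in any order.
- scriber: Scriber, 60 g, 150 mm long, upright in a socket, leaning a few degrees at most. Origin: its point; z runs from it up the handle. Needle 6 mm thick for 50 mm, then a black handle 15 mm square from 60 to 150 mm. Point 5 mm above the table, 55 mm of handle out of the stand; comes free after 95 mm. x, y square to the flats, near the stand's axes; grip along the stand's y (neighbours 60 mm off in x).
- punch: Bystander: centre punch, plain steel round bar 15 mm in diameter, 122 mm long, in another socket (27 mm stand out). Origin: its lower end. Leave it there.
- driver: Bystander: screwdriver with a bulbous black handle up to 30 mm in diameter, 172 mm long, in another socket (its top is 177 mm above the table). Origin: its lower end. Leave it there.
- hinge: Bystander: small steel hinge 55 by 30 by 22 mm lying on the panel's far right part. Origin: centre of its underside.
- handle: Bystander: black oven door handle 167 by 34 by 30 mm lying to the right of the panel. Origin: centre of its underside.
- jar: Bystander: small jar of 56 mm diameter, 60 mm high, on the robot's side of the stand. Origin: centre of its underside.
Mind the look-alikes: they are no part of the job. There is more than one size of the stand; the one meant has the size given above. What is shaped like the square but orange is not meant.

How it is judged:
On the way, in this order (a step that is already met when the one before it is completed fails the run):
1. the square's stock lies flush against the panel's near edge and is let go (x of stock_end_a in the frame of panel between -0.103 and -0.096 m and x of stock_end_b in the frame of panel between -0.103 and -0.096 m and y of stock_end_a in the frame of panel below 0.145 m and y of stock_end_b in the frame of panel above -0.145 m and angle between square's own z axis and vertical below 0.05 rad and contact force between the fingers and square below 0.3 N), for 0.2 s.
2. the scriber is drawn clear of the stand (height (world z) of scriber above 0.105 m and contact force between the fingers and scriber above 1 N), for 0.1 s.
At the end, for the whole second after the job is handed in: Square flat, let go, both ends of the stock's inner face within 3 mm of the panel's near edge; scriber held by the fingers alone, still, 32 to 57 degrees from vertical, its point 30 to 110 mm above the panel and within 35 mm, seen from above, of the blade's middle (all of step 1 and angle between scriber's own z axis and vertical between 0.55 and 1 rad and z of scriber in the frame of panel between 0.042 and 0.122 m and horizontal distance between scriber and blade_mid below 0.035 m and contact force between the fingers and scriber above 1 N and contact force between scriber and square below 0.1 N and contact force between scriber and panel below 0.1 N and contact force between scriber and stand below 0.1 N and linear speed of scriber below 0.03 m/s); the arm keeps its last pose, push and grip.
It fails at once if the punch or the driver is shifted by more than 30 mm (distance of any of punch, driver from where it was at the start of the episode above 0.03 m).
It fails at once if the hinge, door handle or jar is shifted by more than 30 mm (distance of any of hinge, handle, jar from where it was at the start of the episode above 0.03 m).
It fails at once if the square is tipped up (angle between square's own z axis and vertical above 0.35 rad).
It also fails if it takes over 64 s, if anything falls off the work surface, if the arm or the gripper's body presses on something with over 40 N, if the wrist force passes 120 N, or if a joint passes its speed limit or range.

## Working session

There is one attempt and no reset: what is moved stays moved. The work goes in short steps, Python scripts to look and compute and a tool call to move; the robot and the scene stay as the last step left them, time stands still between calls to the robot, and variables do not carry over. Pictures are saved under pics/ and viewed, at most 10 in all, crops included, and the job is handed in when it is done.

Besides the shell and the picture viewer there is one more tool, called after ">>>" as name(argument=value, ...) on one line, values as JSON. servo_tool: Moves the arm, as the interface text tells. Its arguments: {"type":"object","properties":{"plan":{"type":"array","items":{"type":"array","items":{"type":"number"}}},"force":{"type":"number"}},"required":["plan"]}

```bash
mkdir -p pics; ls; python3 - <<'E'
from workcell import bot
import cv2,pickle
s=bot.observe();print({k:s[k] for k in('clock','position','tool_rot','force','grip_width')})
d={}
for n in('scene','top'):
    d[n]=bot.grab_frame(n);cv2.imwrite(f'pics/{n}0.png',d[n]['frame']);print(n,d[n]['mtx'],d[n]['R'],d[n]['t'])
pickle.dump(d,open('f0.pkl','wb'))
E
```

```text
pics
{'clock': 0.0, 'position': array([0.27835566, 0.55922337, 0.23073016]), 'tool_rot': array([-3.14045279e+00,  6.50339495e-05,  2.67975041e+00]), 'force': array([-0.62611177,  0.75291252,  0.16959562]), 'grip_width': 0.08547517981904722}
scene [[520.96000407   0.         322.89855787]
 [  0.         520.96000407 204.68472548]
 [  0.           0.           1.        ]] [[-0.84252375  0.53850767  0.01277563]
 [ 0.3710997   0.59746955 -0.71085523]
 [-0.39043404 -0.59417138 -0.70322232]] [ 0.40203865 -0.10790489  1.48769838]
top [[410.31477379   0.         324.22843977]
 [  0.         410.31477379 192.17779644]
 [  0.           0.           1.        ]] [[-0.00277894 -0.99988339 -0.0150159 ]
 [-0.99930413  0.00333524 -0.03715009]
 [ 0.03719584  0.01490222 -0.99919687]] [-0.03278373  0.43478696  1.03574449]
```

View pics/top0.png

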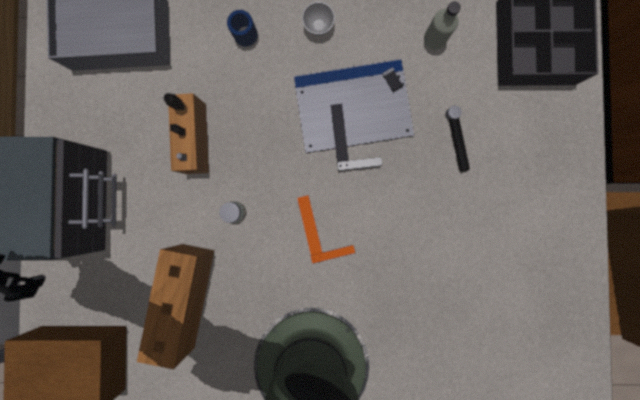

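View pics/scene0.png

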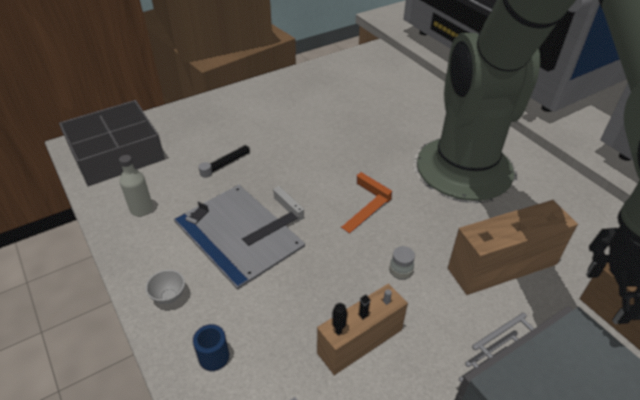

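The top view shows the panel at about (355,108), the white stock at (360,163) with its dark blade at (338,130), and the small stand at (187,133). The stand holds tools at (175,101), (178,130) and (182,157).

Look-alikes:
- **Squares:** white/steel (345,145), the one meant; orange (320,235), not meant.
- **Stands:** small with tools (187,133), the one meant; big and empty (175,305), not meant.
- **Tools:** bulbous black driver (175,101), slim black scriber (178,130), grey punch (182,157).

I choose the white square and the slim black tool in the middle socket. Next is a close crop to check that choice.

```bash
python3 - <<'E'
import cv2,pickle,numpy as np
d=pickle.load(open('f0.pkl','rb'))
t=d['top']['frame'];s=d['scene']['frame']
a=cv2.resize(t[80:185,150:220],None,fx=5.5,fy=5.5,interpolation=2)[:570]
b=cv2.resize(t[55:180,290:420],None,fx=3,fy=3,interpolation=2)
c=cv2.resize(s[280:375,310:415],None,fx=2,fy=2,interpolation=2)
o=np.zeros((580,790,3),np.uint8);o[:a.shape[0],:a.shape[1]]=a;o[:375,395:785]=b;o[380:570,395:605]=c
cv2.imwrite('pics/crop1.png',o)
E
```

```text
(no output)
```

View pics/crop1.png

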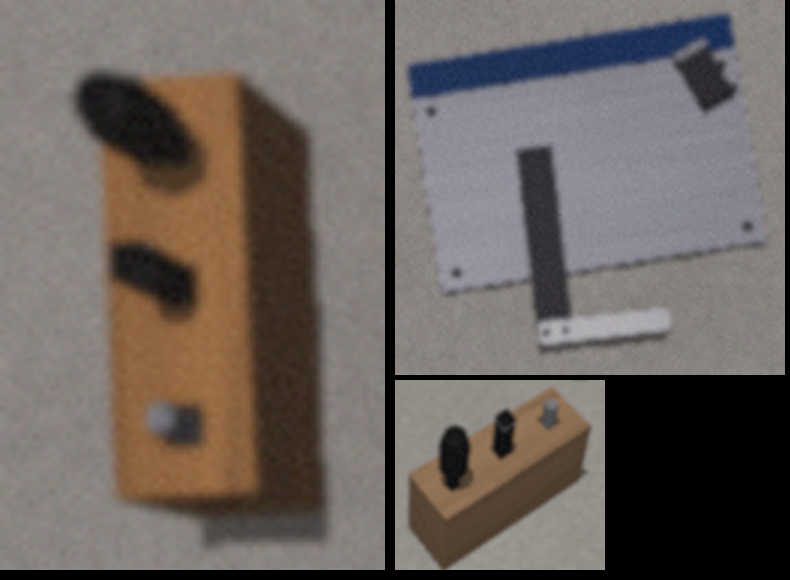

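The crop shows, from far to near, the bulbous driver, the slim square black scriber in the middle socket, and the round steel punch. The square has a white stock and a dark blade on the blue-edged panel. The choice holds, so I'll measure.

```bash
cat > h.py <<'E'
import cv2,numpy as np
from scipy.spatial.transform import Rotation as Ro
def ray(c,uv,z):
    "pixel -> world point on plane z (fixed camera)"
    K,R,t=np.array(c['mtx']),np.array(c['R']),np.array(c['t'])
    o=-R.T@t; v=R.T@np.linalg.solve(K,[uv[0],uv[1],1.]); return o+v*(z-o[2])/v[2]
def proj(c,X):
    p=np.array(c['mtx'])@(np.array(c['R'])@X+np.array(c['t']));return p[:2]/p[2]
def wristcam(f,s):
    "wrist frame dict -> fixed-camera dict"
    T=np.eye(4);T[:3,:3]=Ro.from_euler('xyz',s['tool_rot']).as_matrix();T[:3,3]=s['position']
    M=np.linalg.inv(T@np.array(f['T_tool_cam']));return dict(frame=f['frame'],mtx=f['mtx'],R=M[:3,:3],t=M[:3,3])
def rect(m):
    c=max(cv2.findContours(m.astype(np.uint8),0,1)[0],key=cv2.contourArea);return cv2.minAreaRect(c),c
E
python3 - <<'E'
from h import *;import pickle
np.set_printoptions(precision=4,suppress=True)
c=pickle.load(open('f0.pkl','rb'))['top'];f=c['frame'];hsv=cv2.cvtColor(f,cv2.COLOR_BGR2HSV)
P=[ray(c,u,.012) for u in [(306,152.7),(413.7,135.3),(401.7,59.7),(294.3,77.3)]]
print('panel',*P)
print('sizes',[np.linalg.norm(P[i]-P[i-1])for i in range(4)])
ex=np.mean([P[3]-P[0],P[2]-P[1]],0);print('yaw x',np.arctan2(ex[1],ex[0]));e=P[0]-P[1];print('yaw edge',np.arctan2(-e[0],e[1]))
m=np.zeros(f.shape[:2],bool);m[155:175,330:390]=hsv[155:175,330:390,2]>175
r,k=rect(m);print('stock px',r,[ray(c,p,.034) for p in cv2.boxPoints(r)])
m=np.zeros(f.shape[:2],bool);m[90:180,160:215]=((hsv[...,1]>120)&(hsv[...,2]>125))[90:180,160:215]
m=cv2.morphologyEx(m.astype(np.uint8),cv2.MORPH_CLOSE,np.ones((15,15)))
r,k=rect(m);B=[ray(c,p,.1) for p in cv2.boxPoints(r)];print('stand px',r);print(*B);print([np.linalg.norm(B[i]-B[i-1])for i in range(4)],np.mean(B,0))
for n,u,z in(('socket scr',(182.1,136.4),.1),('scr top',(173,125),.155)):print(n,ray(c,u,z))
E
```

```text
panel [0.5352 0.0119 0.012 ] [ 0.5782 -0.2617  0.012 ] [ 0.7728 -0.2332  0.012 ] [0.7294 0.0417 0.012 ]
sizes [np.float64(0.19646957078622473), np.float64(0.27696428528068706), np.float64(0.19664581473145673), np.float64(0.2783229562294744)]
yaw x 0.14874784295805027
yaw edge 0.15603020049150454
stock px ((360.80999755859375, 162.6699981689453), (4.101219177246094, 24.324474334716797), 81.8698959350586) [array([ 0.5076, -0.095 ,  0.034 ]), array([ 0.5159, -0.1547,  0.034 ]), array([ 0.5058, -0.1561,  0.034 ]), array([ 0.4975, -0.0963,  0.034 ])]
stand px ((181.9886932373047, 131.7396240234375), (74.88578033447266, 23.97734832763672), 87.51044464111328)
[0.6616 0.3306 0.1   ] [0.6637 0.274  0.1   ] [0.4873 0.2647 0.1   ] [0.4851 0.3209 0.1   ]
[np.float64(0.17680705768444233), np.float64(0.05665588813808253), np.float64(0.17666104199630622), np.float64(0.05626003141067104)] [0.5744 0.2975 0.1   ]
socket scr [0.5631 0.2971 0.1   ]
scr top [0.5789 0.2975 0.155 ]
```

```bash
cat >> h.py <<'E'
def shift(s,pos,rpy):
    "tool-frame shift (cm) and rotation vector (deg) from state s to world pose"
    R=Ro.from_euler('xyz',s['tool_rot']);return np.round(np.r_[R.inv().apply(np.array(pos)-s['position'])*100,np.degrees((R.inv()*Ro.from_euler('xyz',rpy)).as_rotvec())],2)
E
python3 - <<'E'
from h import *;import pickle
from workcell import bot
np.set_printoptions(precision=4,suppress=True)
c=pickle.load(open('f0.pkl','rb'))['top']
S=np.array([ray(c,u,.034) for u in [(338.7,170.7),(382.3,166),(381,158),(337.7,162)]]);print(S)
print('sizes',[np.linalg.norm(S[i]-S[i-1])for i in range(4)],'ctr',S.mean(0))
yaw=.152;n=np.array([np.cos(yaw),np.sin(yaw)]);l=np.array([-n[1],n[0]]);E0=np.array([.5567,-.1249])
for p in S: print('panel-frame x from edge, y',(p[:2]-E0)@n,(p[:2]-E0)@l)
sc=S.mean(0)[:2];y=(sc-E0)@l
st=E0+n*-.10+l*y; print('start TCP',st,'contact final',E0+n*-.031+l*y)
s=bot.observe()
print(shift(s,[.48,.25,.23],[np.pi,0,np.pi+yaw]),shift(s,[*st,.10],[np.pi,0,np.pi+yaw]))
E
```

```text
[[ 0.487  -0.0706  0.034 ]
 [ 0.4982 -0.1787  0.034 ]
 [ 0.5181 -0.1757  0.034 ]
 [ 0.5086 -0.0682  0.034 ]]
sizes [np.float64(0.021819469248188266), np.float64(0.10871872908821205), np.float64(0.020164346469369602), np.float64(0.1078888316961471)] ctr [ 0.503  -0.1233  0.034 ]
panel-frame x from edge, y -0.06071466669545612 0.06424450283304753
panel-frame x from edge, y -0.0659763590141565 -0.04434682577333511
panel-frame x from edge, y -0.04581201381751321 -0.04433966145990656
panel-frame x from edge, y -0.038914435146538744 0.06332845551646335
start TCP [ 0.4564 -0.1304] contact final [ 0.5246 -0.12  ]
[-31.83 -18.7    0.1   -0.06  -0.01 -35.17] [-46.66 -53.8   13.14  -0.06  -0.01 -35.17]
```

>>> servo_tool(plan=[[7,-5,-3,0,0,0,-5],[7,-9,-5.5,0,0,0,-11],[7,-13,-8,0,0,0,-17],[7,-18,-11,0,0,0,-23],[7,-23,-14,0,0,0,-29],[7,-32,-19,0,0,0,-35],[7,-34,-23,0,0,0,-35.2],[7,-36,-27,0,0,0,-35.2],[7,-38,-31,1,0,0,-35.2],[7,-40,-35,2,0,0,-35.2]])

```text
clock: 1.1
position: [0.478, 0.1104, 0.2184]
tool_rot: [3.142, 0.001, -2.989]
force: [2.1, -0.7, -0.5]
grip_width: 0.0699
finger_force: 0.0
```

```bash
python3 - <<'E'
from h import *
from workcell import bot
s=bot.observe();print(s['clock'],s['position'],s['tool_rot'],s['force'],s['grip_width'])
print(shift(s,[.456,-.130,.10],[np.pi,0,np.pi+.152]))
E
```

```text
1.1 [0.47799785 0.11039291 0.21841199] [ 3.14157104e+00  6.39576095e-04 -2.98941919e+00] [ 2.12128332 -0.69512848 -0.52563678] 0.06985053988507246
[ 5.830e+00 -2.343e+01  1.184e+01  0.000e+00  4.000e-02  1.000e-02]
```

>>> servo_tool(plan=[[7,1,-4.5,1,0,0,0],[7,2,-9,3,0,0,0],[7,3,-13.5,5,0,0,0],[7,4,-18,8,0,0,0],[7,5,-22,11,0,0,0],[7,5.8,-23.4,14,0,0,0],[7,5.8,-23.4,17.5,0,0,0],[7,5.8,-23.4,20.2,0,0,0],[7,5.8,-23.4,21.0,0,0,0],[7,5.8,-23.4,21.0,0,0,0]])

```text
clock: 2.1
position: [0.4554, -0.1274, 0.0078]
tool_rot: [3.141, -0.002, -2.989]
force: [0.3, -0.4, 0.8]
grip_width: 0.0698
finger_force: 0.0
```

```bash
python3 - <<'E'
from h import *
from workcell import bot
s=bot.observe();print(s['clock'],s['position'],s['tool_rot'],s['force'],s['grip_width'])
f=bot.grab_frame('top')['frame'];w=bot.grab_frame('wrist')['frame']
o=np.zeros((450,790,3),np.uint8);o[:450,:395]=cv2.resize(f[50:200,285:417],(395,450));o[:247,395:]=cv2.resize(w,(395,247));cv2.imwrite('pics/p2.png',o)
print(shift(s,[.5246,-.12,.008],[np.pi,0,np.pi+.152]))
E
```

```text
2.1 [ 0.45543058 -0.12739646  0.00781837] [ 3.14096543e+00 -1.93184235e-03 -2.98885008e+00] [ 0.34831143 -0.37475435  0.76773113] 0.06983595095592579
[-6.95 -0.32 -0.03  0.04 -0.11  0.04]
```

View pics/p2.png

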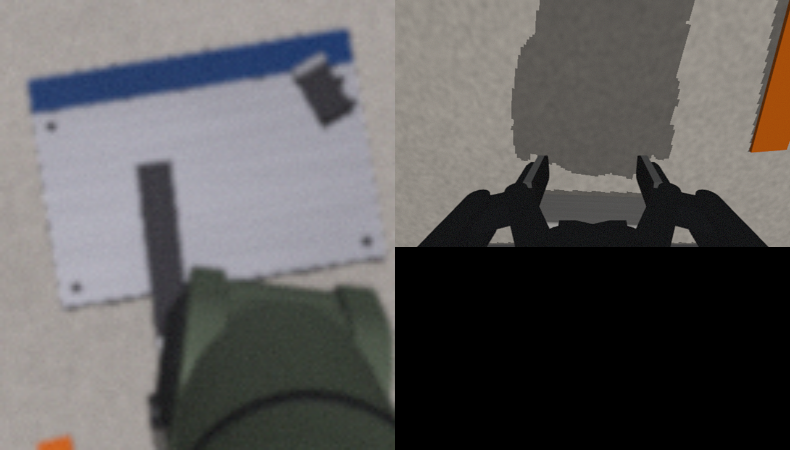

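The fingers are lowered behind the stock. It shows between them at the bottom centre of the wrist view, and the orange square is clear to the side. Now I push.

>>> servo_tool(plan=[[7,-1,-0.2,0,0,0,0],[7,-2,-0.3,0,0,0,0],[7,-2.6,-0.3,0,0,0,0],[7,-3.1,-0.3,0,0,0,0],[7,-3.6,-0.3,0,0,0,0],[7,-4.1,-0.3,0,0,0,0],[7,-4.6,-0.3,0,0,0,0],[7,-5.1,-0.3,0,0,0,0],[7,-5.6,-0.3,0,0,0,0],[7,-6.0,-0.3,0,0,0,0]])

```text
clock: 3.2
position: [0.5156, -0.1214, 0.0083]
tool_rot: [3.141, -0.001, -2.989]
force: [-4.7, -0.6, 2.7]
grip_width: 0.0702
finger_force: 2.3
```

>>> servo_tool(plan=[[7,-0.3,0,0,0,0,0],[7,-0.6,0,0,0,0,0],[7,-0.7,0,0,0,0,0],[7,-0.7,0,0,0,0,0]])

```text
clock: 3.6
position: [0.5231, -0.1203, 0.0084]
tool_rot: [-3.142, 0.001, -2.989]
force: [-0.1, -0.4, 0.5]
grip_width: 0.07
finger_force: 0.0
```

>>> servo_tool(plan=[[7,-0.2,0,0,0,0,0],[7,-0.4,0,0,0,0,0],[7,-0.6,0,0,0,0,0]])

```text
clock: 3.9
position: [0.5282, -0.1196, 0.0083]
tool_rot: [3.141, -0.001, -2.989]
force: [-17.0, -3.2, 11.8]
grip_width: 0.0696
finger_force: 8.7
```

```bash
python3 - <<'E'
from h import *
from workcell import bot
s=bot.observe();print(s['clock'],s['position'],s['tool_rot'],s['force'],s['grip_width'])
c=bot.grab_frame('wrist')
cv2.imwrite('pics/w3.png',c['frame'])
f=bot.grab_frame('scene')['frame'][170:290,170:320];cv2.imwrite('pics/s3.png',cv2.resize(f,(750,600),interpolation=2))
E
```

```text
3.9 [ 0.52816992 -0.11958636  0.00834303] [ 3.14147903e+00 -1.14080061e-03 -2.98921087e+00] [-16.97692532  -3.24866348  11.84252528] 0.06962994941652803
```

View pics/s3.png

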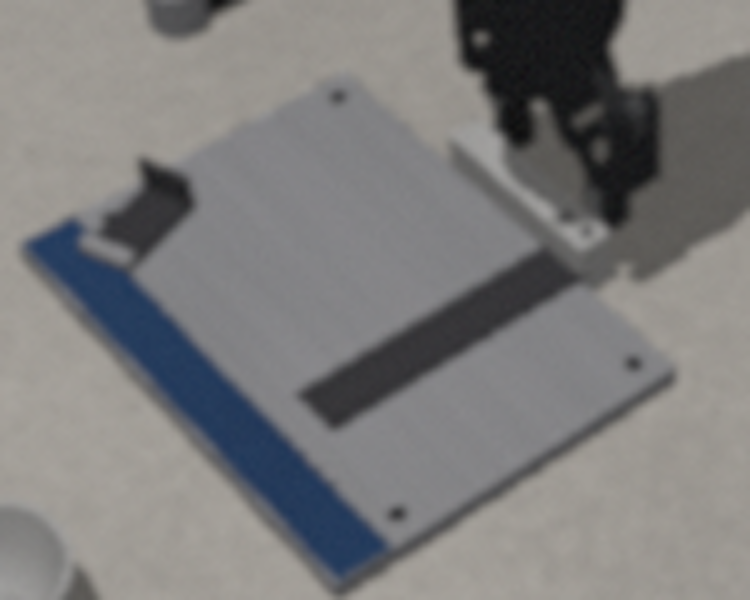

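The stock lies along the near edge with 17 N of push, so it looks flush. I'll back off, rise and check from the top view.

>>> servo_tool(plan=[[7,-0.1,0,0,0,0,0],[7,-0.1,0,0,0,0,0],[7,0.3,0,0,0,0,0],[7,1.5,0,0,0,0,0],[7,3,0,-2,0,0,0],[7,4,1,-6,0,0,0],[7,4,4,-10,0,0,0],[7,3,8,-14,0,0,0],[7,2,12,-18,0,0,0],[7,1,16,-22,0,0,0]])

```text
clock: 5.0
position: [0.4923, 0.0224, 0.2145]
tool_rot: [-3.142, 0.001, -2.989]
force: [-0.1, 0.6, -0.6]
grip_width: 0.0701
finger_force: 0.0
```

```bash
python3 - <<'E'
from h import *;import pickle
from workcell import bot
s=bot.observe();print(s['clock'],s['position'],s['tool_rot'],s['force'],s['grip_width'])
d={n:bot.grab_frame(n) for n in('top','scene')};pickle.dump(d,open('f1.pkl','wb'))
f=d['top']['frame'];g=d['scene']['frame']
o=np.zeros((420,790,3),np.uint8);o[:,:390]=cv2.resize(f[50:190,290:420],(390,420),interpolation=2);o[:420,395:]=cv2.resize(g[180:285,220:318],(395,420),interpolation=2);cv2.imwrite('pics/p4.png',o)
print(shift(s,[.5631,.2971,.2],[np.pi,0,np.pi+.053]))
E
```

```text
5.0 [0.49233064 0.0223512  0.21449734] [-3.14155406e+00  1.01588759e-03 -2.98930226e+00] [-0.12957471  0.57345651 -0.57926238] 0.0700924837735829
[-11.16  26.08   1.46   0.     0.06   5.69]
```

View pics/p4.png

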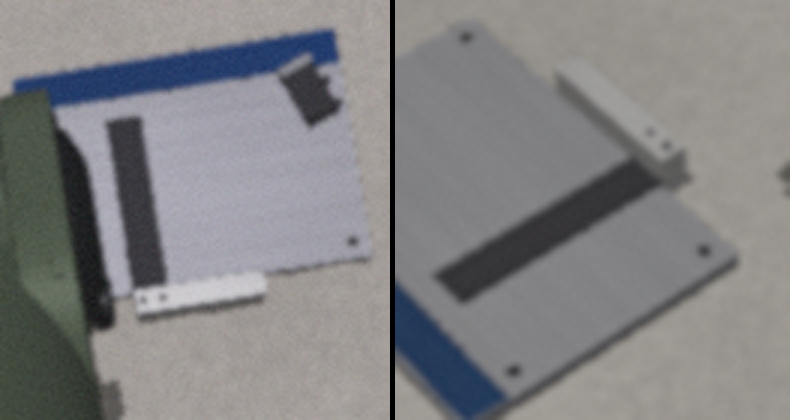

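In both views the stock runs along the near edge, at (200,292) and (620,115), with the blade flat on the panel. I'll check that numerically while the arm is close, and refine the scriber.

```bash
python3 - <<'E'
from h import *;import pickle
np.set_printoptions(precision=4,suppress=True)
d=pickle.load(open('f1.pkl','rb'));c=d['top'];g=cv2.cvtColor(c['frame'],cv2.COLOR_BGR2GRAY).astype(float)
# panel near edge right of stock: strongest vertical gradient, subpixel
def edge(u,v0,v1,sign):
    col=cv2.GaussianBlur(g,(3,3),0)[v0:v1,u];q=np.clip(sign*np.diff(col),0,None);i=q.argmax();w=q[max(0,i-2):i+3];return v0+max(0,i-2)+.5+(w*np.arange(len(w))).sum()/w.sum()
e=np.array([(u,edge(u,133,146,-1)) for u in range(382,410)]);
W=np.array([ray(c,p,.012) for p in e]);k=np.polyfit(W[:,1],W[:,0],1);print('edge yaw',-np.degrees(0)-np.arctan(k[0]), 'resid',np.std(W[:,0]-np.polyval(k,W[:,1])))
b=np.array([(u,edge(u,147,162,-1)) for u in range(340,374)])
V=np.array([ray(c,p,.034) for p in b]);m=np.polyfit(V[:,1],V[:,0],1);print('stock outer top yaw',-np.arctan(m[0]),'resid',np.std(V[:,0]-np.polyval(m,V[:,1])))
a=np.array([(u,edge(u,136,156,1)) for u in range(345,374)])
U=np.array([ray(c,p,.034) for p in a]);mm=np.polyfit(U[:,1],U[:,0],1);print('inner top yaw',-np.arctan(mm[0]))
yaw=.152;n=np.array([np.cos(yaw),np.sin(yaw)]);l=np.array([-n[1],n[0]]);E0=np.array([.5567,-.1249])
for nm,L in(('edge',W),('outer',V),('inner',U)): print(nm,np.median((L[:,:2]-E0)@n),((L[[0,-1],:2]-E0)@n),(L[[0,-1],:2]-E0)@l)
# blade
P=[ray(c,u,.0148) for u in [(290+117/3,50+120/3),(290+132/3+.0,50+118/3),(290+148/3,50+284/3)]];print('blade far L,far,near',*P)
q=d['scene']
E
```

```text
edge yaw 0.15456851288028411 resid 0.00046672072904506515
stock outer top yaw 0.15319008042639357 resid 0.000322821323816098
inner top yaw -0.09792644483502652
edge 0.004029065550492659 [0.0049 0.0038] [-0.0578 -0.1269]
outer -0.018277870030096274 [-0.0184 -0.0188] [ 0.0543 -0.0286]
inner -0.026940616937079793 [ 0.0017 -0.0269] [ 0.0386 -0.0273]
blade far L,far,near [ 0.6951 -0.0471  0.0148] [ 0.6967 -0.0599  0.0148] [ 0.5549 -0.0729  0.0148]
```

>>> servo_tool(plan=[[7,-1,4,0,0,0,1],[7,-2.5,8,0,0,0,2],[7,-4,12,0,0,0,3],[7,-6,16,0,0,0,4],[7,-8,20,0,0,0,5],[7,-10,23,0,0,0,5.7],[7,-11.5,25,0,0,0,5.7],[7,-12.2,26,0,0,0,5.7],[7,-12.2,26,0,0,0,5.7]])

```text
clock: 6.0
position: [0.5739, 0.2971, 0.212]
tool_rot: [-3.141, -0.001, -3.088]
force: [-1.0, -0.1, -0.4]
grip_width: 0.07
finger_force: 0.0
```

```bash
python3 - <<'E'
from h import *;import pickle
from workcell import bot
np.set_printoptions(precision=4,suppress=True)
s=bot.observe();print(s['clock'],s['position'],s['tool_rot'])
w=bot.grab_frame('wrist');c=wristcam(w,s);pickle.dump((c,s),open('w1.pkl','wb'))
cv2.imwrite('pics/w5.png',c['frame'])
for x in(-.06,0,.06):
    X=np.array([.574+x,.2975+.053*x,.1]);print('socket px',proj(c,X))
print('cam',-c['R'].T@c['t'], 'scr top px',proj(c,np.array([.574,.2975,.155])))
E
```

```text
6.0 [0.5739 0.2971 0.212 ] [-3.1414 -0.0006 -3.0876]
socket px [319.5841 123.9713]
socket px [319.5717 195.4708]
socket px [319.5609 257.5847]
cam [0.4928 0.2937 0.3549] scr top px [319.4211 219.5951]
```

View pics/w5.png

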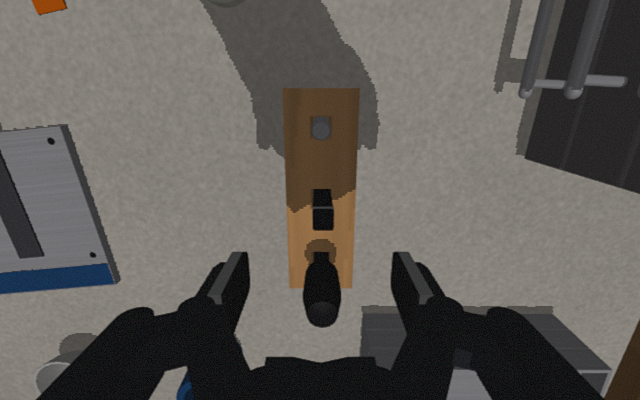

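The wrist view shows the scriber's square top at (323,218), the punch at (320,127) and the driver handle at (322,300). The stand sockets match the predicted pixels, so the scriber is about 3 px off the predicted spot.

```bash
python3 - <<'E'
from h import *;import pickle
c,s=pickle.load(open('w1.pkl','rb'));g=cv2.cvtColor(c['frame'],cv2.COLOR_BGR2GRAY)
m=np.zeros_like(g);m[180:240,300:345]=g[180:240,300:345]<45
r,k=rect(m);x,y,w,h=cv2.boundingRect(k);print(x,y,w,h)
p=ray(c,(x+w/2,y+h-1-w/2),.155);print(p,'width mm',(ray(c,(x+w,y+h),.155)-ray(c,(x,y+h),.155))*1000)
print(shift(s,[p[0],p[1],.115],[np.pi,0,np.pi+.053]))
E
```

```text
313 209 21 21
[0.57303299 0.30027585 0.155     ] width mm [-0.79199356 14.69657229  0.        ]
[ 0.06  0.32  9.7  -0.01 -0.04  0.06]
```

>>> servo_tool(plan=[[7,0,0.3,2,0,0,0],[7,0,0.3,4.5,0,0,0],[7,0,0.3,7,0,0,0],[7,0,0.3,9,0,0,0],[7,0,0.3,9.7,0,0,0],[7,0,0.3,9.7,0,0,0]])

```text
clock: 6.65
position: [0.5736, 0.2983, 0.1156]
tool_rot: [-3.141, -0.001, -3.09]
force: [1.0, 0.1, 0.0]
grip_width: 0.0702
finger_force: 0.0
```

>>> servo_tool(plan=[[4,0,0,0,0,0,0],[2,0,0,0,0,0,0],[1,0,0,0,0,0,0],[1,0,0,0,0,0,0],[1,0,0,0,0,0,0],[1,0,0,0,0,0,0]], force=40)

```text
clock: 7.25
position: [0.5742, 0.2989, 0.1163]
tool_rot: [-3.141, 0.0, -3.089]
force: [-0.1, -5.1, 5.5]
grip_width: 0.0148
finger_force: 39.2
```

>>> servo_tool(plan=[[1,0,0.05,-0.5,0,0,0],[1,0,0.1,-1.5,0,0,0],[1,0,0.1,-3,0,0,0],[1,0,0.1,-4.5,0,0,0],[1,0,0.1,-6,0,0,0],[1,0,0.1,-7.5,0,0,0],[1,0,0.1,-9,0,0,0],[1,0,0.1,-10.5,0,0,0],[1,0,0.1,-12,0,0,0],[1,0,0.1,-13,0,0,0]])

```text
clock: 8.25
position: [0.574, 0.3008, 0.2475]
tool_rot: [3.141, 0.001, -3.089]
force: [-0.0, -0.6, -0.3]
grip_width: 0.0147
finger_force: 39.9
```

>>> servo_tool(plan=[[1,0,0,-2,0,0,0],[1,0,0,-4,0,0,0],[1,0,0,-6,0,0,0],[1,0,0,-7,0,0,0],[1,0,0,-7,0,0,0]])

```text
clock: 8.75
position: [0.5741, 0.3009, 0.3171]
tool_rot: [3.141, 0.002, -3.089]
force: [0.2, -0.3, 0.1]
grip_width: 0.0142
finger_force: 39.9
```

```bash
python3 - <<'E'
from h import *;import pickle
from workcell import bot
np.set_printoptions(precision=3,suppress=True)
s=bot.observe();print(s['clock'],s['position'],s['tool_rot'],s['qpos'],s['grip_width'],s['finger_force'])
d=bot.grab_frame('top');g=bot.grab_frame('scene');pickle.dump(dict(top=d,scene=g),open('f2.pkl','wb'))
q=cv2.resize(g['frame'][150:380,250:450],(500,575));cv2.imwrite('pics/p6.png',q)
E
```

```text
8.75 [0.574 0.301 0.317] [ 3.141  0.002 -3.089] [-0.565  0.49  -0.015  1.427  0.007  1.223  1.044] 0.014223309594434743 39.85028028488159
```

View pics/p6.png

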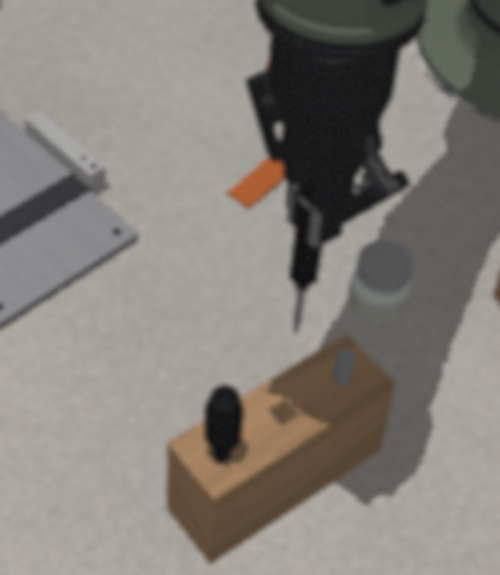

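The scriber is clear of the stand with its needle tip at (369,282) in the scene picture. Punch and driver are in place. I'll work out the tilted goal, with the hand on the left of the blade.

```bash
python3 - <<'E'
from h import *;import pickle
from workcell import bot
np.set_printoptions(precision=3,suppress=True)
s=bot.observe();g=pickle.load(open('f2.pkl','rb'))['scene']
print('tip est',ray(g,(368.8,282),.206))
R0=Ro.from_euler('xyz',s['tool_rot']);R=R0*Ro.from_rotvec(np.radians([43,0,0]))
tip=np.array([.625,-.065,.082]);tcp=tip-R.apply([0,0,.111]);print('tool z',R.apply([0,0,1]),'tcp',tcp)
print(shift(s,tcp,R.as_euler('xyz')))
E
```

```text
tip est [0.575 0.302 0.206]
tool z [ 0.036 -0.681 -0.731] tcp [0.621 0.011 0.163]
[ -3.22 -29.2   15.2   43.    -0.    -0.  ]
```

>>> servo_tool(plan=[[1,-0.3,-3,0,4,0,0],[1,-0.6,-6,0,8,0,0],[1,-1,-9,0,13,0,0],[1,-1.4,-12,0,18,0,0],[1,-1.8,-15,1,23,0,0],[1,-2.2,-18,3,28,0,0],[1,-2.6,-21,5,33,0,0],[1,-3,-24,7,38,0,0],[1,-3.2,-27,8,43,0,0],[1,-3.2,-29.2,9,43,0,0]])

```text
clock: 9.85
position: [0.6202, 0.0108, 0.2225]
tool_rot: [-2.386, -0.005, -3.086]
force: [0.5, 0.8, -0.8]
grip_width: 0.0148
finger_force: 39.9
```

```bash
python3 - <<'E'
from h import *
from workcell import bot
np.set_printoptions(precision=3,suppress=True)
s=bot.observe();print(s['position'],s['tool_rot'],s['qpos'],s['qd'],s['grip_width'])
R=Ro.from_euler('xyz',s['tool_rot']);print(R.apply([0,0,1]))
tip=np.array([.625,-.065,.080]);R2=Ro.from_euler('xyz',[3.141,.002,-3.089])*Ro.from_rotvec(np.radians([43,0,0]))
print('tip',s['position']+R.apply([0,0,.111]),shift(s,tip-R2.apply([0,0,.111]),R2.as_euler('xyz')))
E
```

```text
[0.62  0.011 0.223] [-2.386 -0.005 -3.086] [-0.615  0.689  0.243  1.615  0.587  1.214  0.913] [ 0.278 -0.015  0.063  0.27   0.101 -0.449  0.06 ] 0.014822841021479382
[ 0.035 -0.684 -0.728]
tip [ 0.624 -0.065  0.142] [-0.09  4.18  4.48 -0.3  -0.17  0.42]
```

>>> servo_tool(plan=[[1,0,0.8,0.9,0,0,0],[1,0,1.7,1.8,0,0,0],[1,0,2.6,2.8,0,0,0],[1,0,3.4,3.7,0,0,0],[1,0,4.0,4.3,0,0,0],[1,0,4.2,4.5,0,0,0],[1,0,4.2,4.5,0,0,0],[1,0,4.2,4.5,0,0,0]])

```text
clock: 10.65
position: [0.6215, 0.0109, 0.1647]
tool_rot: [-2.391, 0.001, -3.088]
force: [0.0, -0.0, -0.6]
grip_width: 0.0141
finger_force: 39.9
```

```bash
python3 - <<'E'
from h import *
from workcell import bot
np.set_printoptions(precision=3,suppress=True)
s=bot.observe();R=Ro.from_euler('xyz',s['tool_rot']);print(s['clock'],s['position'],R.apply([0,0,1]),s['qd'],'tip',s['position']+R.apply([0,0,.111]))
d={n:bot.grab_frame(n) for n in('top','scene')};import pickle;pickle.dump(d,open('f3.pkl','wb'))
for n in d:print(n,'tip px',proj(d[n],s['position']+R.apply([0,0,.111])),'blade_mid px',proj(d[n],np.array([.625,-.065,.0148])))
f=d['top']['frame'];g=d['scene']['frame']
o=np.zeros((480,790,3),np.uint8);o[:,:395]=cv2.resize(f[40:190,290:413],(395,480),interpolation=2);o[:,400:]=cv2.resize(g[165:310,180:298],(390,480),interpolation=2);cv2.imwrite('pics/p7.png',o)
E
```

```text
10.65 [0.621 0.011 0.165] [ 0.037 -0.681 -0.731] [ 0.    -0.007 -0.     0.001 -0.001 -0.     0.   ] tip [ 0.626 -0.065  0.084]
top tip px [336.385 110.658] blade_mid px [336.126 117.235]
scene tip px [255.289 215.853] blade_mid px [257.629 235.272]
```

View pics/p7.png

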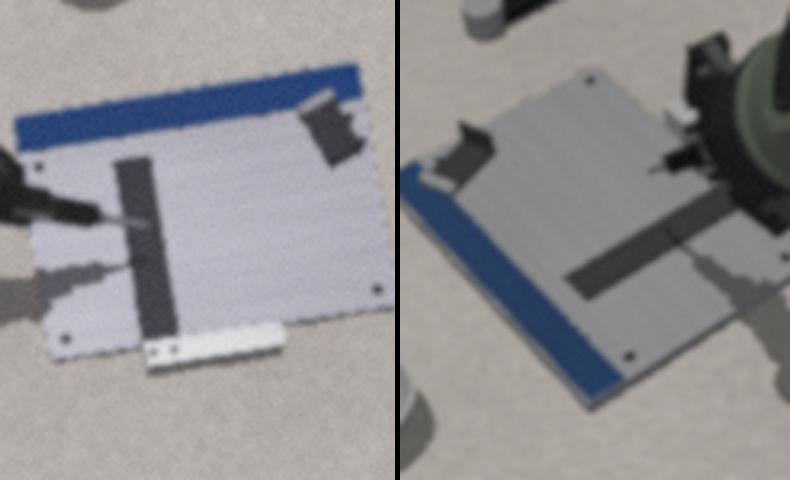

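The needle point is over the blade: (148,225) in the top crop, with the panel, square and hinge all in place. The square sits right, with its blade end about 49 mm from the panel's far edge against 50 expected when flush. The pose is still, the slant is 43 degrees and the point is 72 mm above the panel, so I'm handing in.

```bash
python3 -c "
from workcell import bot
print(bot.job_done())"
```

```text
the job is handed in; nothing more can be done
None
```

I handed the job in, and the judge returned no verdict. By my measurements the square is flush against the panel's near edge and let go, and the scriber is held still at about 43° with its point about 7 cm above the middle of the blade.

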